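# Shut the draught shield and tare the balance

### The arm

A 7-joint arm with a two-finger parallel gripper is mounted at the origin on the work surface. World frame = base frame: x ahead of the robot, y to its left, z up, the work surface at z = 0. Lengths are in m, angles in rad, forces in N, time in s.
With the tool pointing down it reaches from about 0.4 to 0.9 m from the base axis. Payload 5.5 kg.
Tool frame: the origin (TCP) lies midway between the tips of the shut fingers; the grasp point (between the pads) lies 19 mm behind it; y points along the fingers, x is the direction in which the jaws open and shut, and the axes are right-handed (so a half turn about y gives the same grasp; the last joint's range is limited). The gripper opens to 85 mm and grips with 20 to 120 N. Pads are 22 mm wide; open, the fingers measure 114 mm over their backs; the gripper's body (76 mm by 85 mm) begins 54 mm behind the grasp point. The pads swing forward as they close: fully open they stand 13 mm farther back than shut.
Start: joints at [0.263, 0.501, -0.427, 1.55, 0.221, 1.138, -0.21], TCP at [0.65, 0, 0.231] pointing down, gripper open.
Joint ranges: [-2.88, 2.88], [-0.31, 2.03], [-1.54, 1.56], [0.2, 2.42], [-1.41, 4.55], [0.19, 2.02], [-2.57, 2.57]. Speed limits (rad/s): [2.57, 2.57, 3.14, 3.14, 3.14, 3.14, 3.14].

### API

Orientations are given as a unit quaternion [x, y, z, w].
In Python, from rig import robot gives the robot as it stands.
- The arm moves only by the shell command python3 -m jog 'ROWS' [FORCE]. ROWS is text: rows parted by semicolons, each of 5 numbers parted by spaces: the shift along the tool's x, y, z in cm, then the turn about the tool's y in degrees, then the gripper's target within -1 to 1 (shut at 1, half-way at 0, fully open at -1). A call has exactly 8 rows; each row is the pose to reach, as a shift and turn from the pose measured when the call began, along the tool's axes at that moment; what a row does not reach only later rows make up. A row lasts 1/12 s, in which the tool goes at most 41.7 mm and 7.16 degrees, less where a joint would pass 70% of its speed; a pose out of reach is approached as far as the arm can. A call with a gripper value outside its range is refused whole. The fingers move at their own pace and stop on an object; FORCE is the grip in N (left out, the last holds). Time passes only in rows, so rows that repeat a pose let the fingers close, or fill a call up. It gives the time, the measured TCP pose, the force and the opening at its end, in the units of the state.
- robot.read_state(): the state, without advancing time (a new reading comes with each control period).
- robot.read_camera(name): name is "scene" or "side" or "wrist"; returns a dict with "color" (384x512x3 uint8, red, green, blue), "fovy" (degrees; the focal length in pixels is half the picture's height over the tangent of half this angle, whatever the lens; pixels are square), "cx", "cy" (the principal point, pixels), "world_from_camera" (4x4, takes a point from camera to world coordinates). Camera axes: x right, y down, z forward; pixel columns grow to the right and rows downward; lengths in m; the calibration is good to about 2 mm. A picture is of the moment at which its call begins. There is no depth.
- robot.hand_in(): hands the job in, once; it reports no verdict.
The state is a dict: "t": time; "joints": joint angles; "qvel": joint speeds; "joint_efforts": joint torques, N m; "tcp_pos": TCP position; "tcp_rot": TCP orientation; "ft_force": force on the tool from outside, world axes, zero at the start; "moment": the same for the moment, N m; "width": finger opening in m.
Only numpy, scipy, OpenCV 4.12 (cv2) and the standard library are available. Lean on these libraries where they do the work, as an engineer would, in place of code of your own. Each camera call takes 0.05 s, during which the arm holds its last target. There are 200 camera calls.

### The job

The empty beaker has just been set on the balance pan, so tare the balance: with the fingertips push the sliding glass lid of the draught shield fully shut by its upright grip, then reach into the finger well at the front right of the deck, press the sunken tare key all the way down for a moment and let it spring back. Be gentle with the balance, do not press the round on/off key, and leave the beaker and everything else on the bench where it stands.

Things in the scene. Friction and masses are not known exactly. Their poses are not given: they have to be found in the camera images.
- balance: fixed laboratory balance, pale housing 290 (x) x 210 (y) mm, flat deck 66 mm high. Origin: centre of its footprint on the bench; +x from front (keys, display) to back, +y to its left for the robot, z up. At the rear a square glass draught shield, 140 mm wide, centred 55 mm along +x, walls up to 138 mm above the bench; steel pan inside. Display wedge before it, up to 82 mm.
- well_rim (a point): centre of the mouth of the tare well, on the deck 66 mm above the bench, 100 mm forward (-x) and 55 mm to the right (-y) of the balance's origin: a straight-sided rectangular finger well, 38 mm (balance's x) by 46 mm (its y), 26 mm deep, with the tare key inside. Axes as the balance's.
- tare_top (a point): centre of the top face of the tare key, a grey rectangular key 24 mm (x) x 32 mm (y), down inside the tare well; released, its top lies 16 mm below the rim of the well. Axes as the balance's.
- tare_key (a joint): travel of the tare key, m: 0 released, 0.005 fully down. It moves straight down against a spring: starts to move at about 1.2 N, fully down at about 4 N, and springs back when let go.
- power_key (a joint): travel of the on/off key, m: 0 released, 0.003 down. A flat round grey key, 22 mm across, standing 4 mm proud of the deck at the front left. Not to be pressed.
- power_top (a point): centre of the top of the round on/off key.
- lid (a joint): opening of the draught shield's sliding glass lid, m: 0 fully shut, 0.09 fully open; it slides level along the balance's +x (backwards) to open and -x (forwards, towards the display) to shut, with about 1.5 N of friction, against a solid stop at 0, and stays where it is left. It cannot be lifted off.
- lid_grip (a point): middle of the top edge of the lid's grip, 160 mm above the bench: a grey upright ridge, 8 mm thick (x), 60 mm wide (y), standing 18 mm over the glass at the lid's front edge; it travels with the lid (shut: 7 mm forward of the balance's origin). Behind it the glass pane, its top 142 mm above the bench, reaches back 132 mm, with free room over it. Axes as the balance's.
- beaker: small empty glass beaker, 36 mm across and 46 mm high, on the pan inside the draught shield; origin at the centre of its underside, about 78 mm above the bench. Stays where it stands.
- jar: bystander: amber reagent jar with black cap, 52 mm across, 85 mm high; stays where it stands. Origin at the centre of its underside.
- weigh_bottle: bystander: low glass weighing bottle with a knobbed stopper, 42 mm across, 49 mm high; stays where it stands. Origin at the centre of its underside.
- spatula: bystander: steel laboratory spatula lying flat, 150 mm long, 6 mm thick; stays where it stands. Origin at the centre of its underside (about mid-length).
- mortar: bystander: white ceramic mortar bowl, 100 mm across, 55 mm high; stays where it stands. Origin at the centre of its underside.
- wash: bystander: white plastic bottle, 60 mm across, 130 mm high; stays where it stands. Origin at the centre of its underside.
- stopper: bystander: small black rubber stopper, 28 mm across, 28 mm high; stays where it stands. Origin at the centre of its underside.
- timer: bystander: flat black square timer, 65 x 65 x 22 mm; stays where it stands. Origin at the centre of its underside.

How it is judged:
On the way, in this order (a step that is already met when the one before it is completed fails the run):
1. the lid is pushed fully shut (within 2.5 mm), with the tare key not pressed (value of joint lid below 0.0025 m and value of joint tare_key below 0.001 m), for 0.2 s.
2. the tare key is pressed all the way down (over 4 mm of its 5 mm) for 0.2 s, the lid shut and the beaker at rest in its place (value of joint tare_key above 0.004 m and value of joint lid below 0.0025 m and distance of beaker from where it was at the start of the episode below 0.008 m and angle between beaker's own z axis and vertical below 0.15 rad and linear speed of beaker below 0.01 m/s), for 0.2 s.
At the end, for the whole second after the job is handed in: the lid within 2.5 mm of fully shut, the tare key sprung back (within 1 mm), the on/off key not pressed, the beaker upright and at rest within 8 mm of where it stood, and every bystander at rest within 20 mm of where it stood (all of step 1 and value of joint power_key below 0.001 m and distance of beaker from where it was at the start of the episode below 0.008 m and angle between beaker's own z axis and vertical below 0.15 rad and linear speed of beaker below 0.01 m/s and distance of each of jar, weigh_bottle, spatula, mortar, wash, stopper, timer from where it was at the start of the episode below 0.02 m and linear speed of each of jar, weigh_bottle, spatula, mortar, wash, stopper, timer below 0.02 m/s); the robot touches nothing.
It fails at once if the on/off key is pressed (over 1.5 mm) (value of joint power_key above 0.0015 m).
It fails at once if the beaker is lifted, carried, pushed or tipped (over 8 mm or 0.15 rad) (distance of beaker from where it was at the start of the episode above 0.008 m or angle between beaker's own z axis and vertical above 0.15 rad).
It fails at once if the balance is handled roughly: the robot bears on it, its lid or its keys with over 50 N (contact force between any of the fingers, the arm and balance above 50 N).
It fails at once if a bystander is lifted, carried or knocked over 20 mm from its place (distance of any of jar, weigh_bottle, spatula, mortar, wash, stopper, timer from where it was at the start of the episode above 0.02 m).
It also fails if it takes over 42 s, if anything falls off the work surface, if the arm or the gripper's body presses on something with over 40 N, if the wrist force passes 120 N, or if a joint passes its speed limit or range.

## Working session

There is one attempt and no reset: what is moved stays moved. The work goes in short steps, Python scripts to look and compute and a shell command to move; the robot and the scene stay as the last step left them, time stands still between calls to the robot, and variables do not carry over. Pictures are saved under pics/ and viewed, about 8 in all and at most 12, crops included, and the job is handed in when it is done.

```bash
mkdir -p pics; cat > h.py <<'E'
import numpy as np, cv2
from rig import robot
def shot(n,f):
    c=robot.read_camera(n); cv2.imwrite(f'pics/{f}.png',c['color'][:,:,::-1]); np.savez(f'pics/{f}.npz',**c); return c
def ray(c,u,v):
    f=192/np.tan(np.radians(float(c['fovy']))/2); T=np.array(c['world_from_camera'])
    d=T[:3,:3]@np.array([(u-c['cx'])/f,(v-c['cy'])/f,1]); return T[:3,3],d/np.linalg.norm(d)
def onz(c,u,v,z):
    o,d=ray(c,u,v); return o+d*(z-o[2])/d[2]
def proj(c,p):
    f=192/np.tan(np.radians(float(c['fovy']))/2); T=np.linalg.inv(np.array(c['world_from_camera']))
    q=T[:3,:3]@np.array(p)+T[:3,3]; return np.array([c['cx']+f*q[0]/q[2],c['cy']+f*q[1]/q[2]])
def ld(f): return dict(np.load(f'pics/{f}.npz'))
E
python3 - <<'E'
from h import *
ims=[]
for n in ['scene','side','wrist']:
    c=shot(n,n+'0'); ims.append(c['color'][:,:,::-1]); print(n,c['fovy'],np.round(c['world_from_camera'],3).tolist())
s=robot.read_state(); print(s['tcp_rot'],s['tcp_pos'],s['width'])
cv2.imwrite('pics/a.png',cv2.resize(ims[0],(768,576),interpolation=cv2.INTER_CUBIC))
E
```

```text
scene 48.974833820902994 [[-0.495, 0.722, -0.484, 1.059], [0.869, 0.414, -0.272, 0.297], [0.004, -0.555, -0.832, 1.048], [0.0, 0.0, 0.0, 1.0]]
side 46.246294471981486 [[0.734, -0.363, 0.573, -0.225], [-0.679, -0.403, 0.614, -0.812], [0.008, -0.84, -0.542, 0.807], [0.0, 0.0, 0.0, 1.0]]
wrist 66.29698477584628 [[1.0, 0.0, -0.002, 0.649], [-0.0, -0.961, -0.275, 0.07], [-0.002, 0.275, -0.961, 0.374], [0.0, 0.0, 0.0, 1.0]]
[-7.07084436e-01  4.96184325e-04  5.44325501e-04  7.07128742e-01] [ 6.49478115e-01 -1.75522903e-05  2.30495132e-01] 0.08583074540664562
```

View pics/a.png

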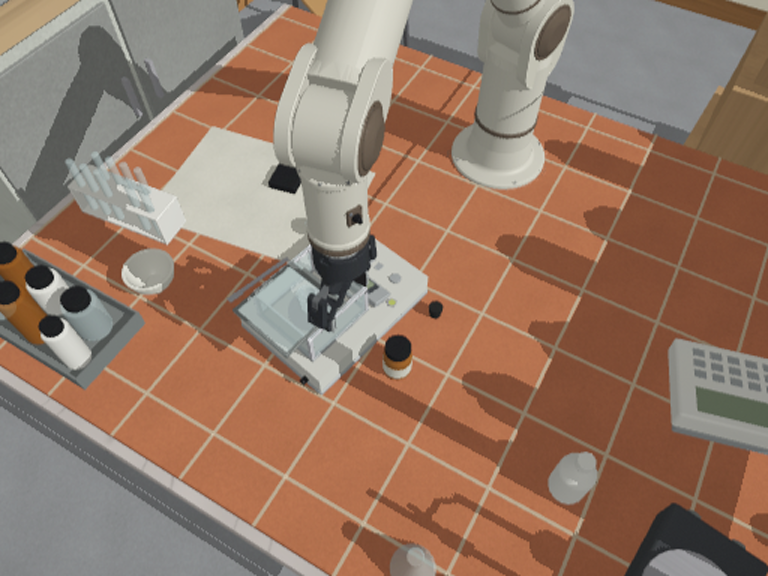

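View pics/wrist0.png

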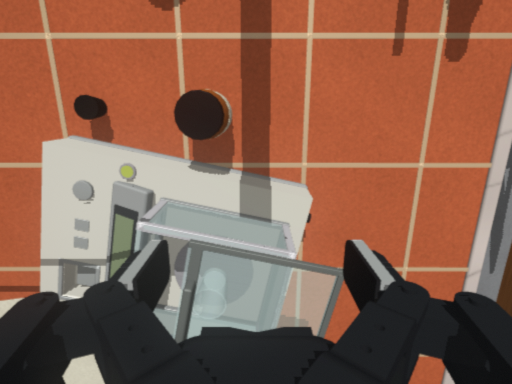

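View pics/side0.png

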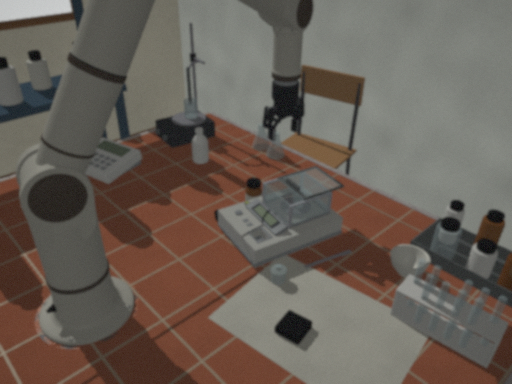

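```bash
python3 -m jog '-3 -3 -2 -7 1;-6 -6 -4 -14 1;-9 -6 -6 -21 1;-12 -6 -8 -28 1;-13 -6 -9 -35 1;-13 -6 -9 -42 1;-13 -6 -9 -49 1;-13 -6 -9 -55 1' 40
python3 -m jog '0 0 0 -7 1;0 0 0 -14 1;0 0 0 -20 1;0 0 0 -23 1;0 0 0 -23 1;0 0 0 -23 1;0 0 0 -23 1;0 0 0 -23 1'
python3 - <<'E'
from h import *
c=shot('wrist','w1'); cv2.imwrite('pics/w1b.png',cv2.resize(c['color'][:,:,::-1],(768,576),interpolation=cv2.INTER_CUBIC))
E
```

```text
t: 0.82
tcp_pos: [0.519, -0.0907, 0.2907]
tcp_rot: [-0.626, -0.327, 0.329, 0.627]
ft_force: [0.6, -0.2, 0.8]
width: 0.0
t: 1.48
tcp_pos: [0.5189, -0.0907, 0.2907]
tcp_rot: [-0.548, -0.445, 0.447, 0.549]
ft_force: [0.3, 0.6, -0.7]
width: 0.0003
```

View pics/w1b.png

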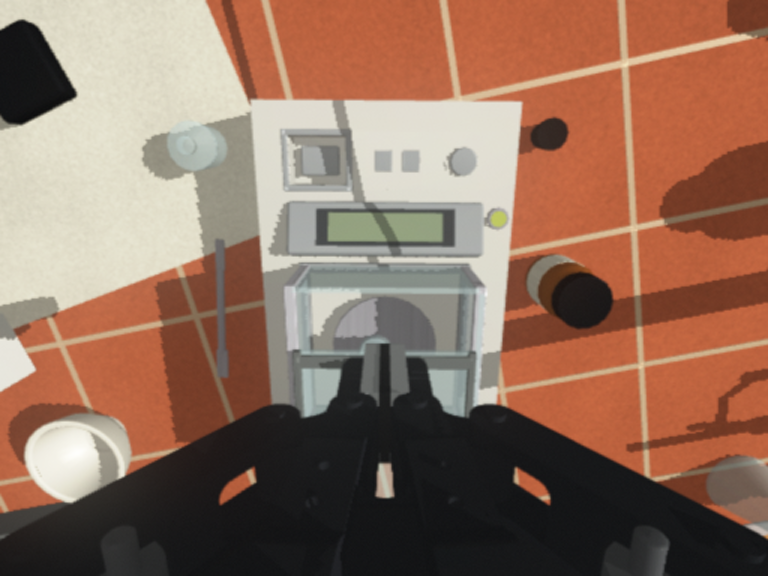

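```bash
python3 - <<'E'
from h import *
c=ld('w1')
P=lambda u,v,z: onz(c,u/1.5,v/1.5,z)
FL,FR=P(521,101,.066),P(252,100,.066)
print(FL,FR,np.linalg.norm(FL-FR))
wc=[P(282,128,.066),P(352,128,.066),P(352,192,.066),P(282,192,.066)]
w=np.mean(wc,0);print('well',w,[np.linalg.norm(wc[i]-wc[(i+1)%4]) for i in range(4)])
# left side edge direction, right edge
d=(FL-FR)/np.linalg.norm(FL-FR); 
print('yaw front',np.degrees(np.arctan2(-d[0],d[1])))
L2=P(499,385,.066);R2=P(272,400,.066)
for a,b in((FL,L2),(FR,R2)): e=b-a;print('yaw side',np.degrees(np.arctan2(e[1],e[0])))
yaw=np.arctan2(-d[0],d[1]);X=np.array([np.cos(yaw),np.sin(yaw),0]);Y=np.array([-X[1],X[0],0])
print('origin from well',w+.1*X+.055*Y,'from corners',(FL+FR)/2+.145*X)
pk=P(462,161,.07);o=w+.1*X+.055*Y
print('power in bal',(pk-o)@X,(pk-o)@Y)
for z in(.142,.16):
  q=P(384,352,z);print('lid line',z,(q-o)@X,(q-o)@Y)
s=robot.read_state();from scipy.spatial.transform import Rotation as R
m=R.from_quat(s['tcp_rot']).as_matrix();print(m.round(3)); 
# tile: lid grip in wrist0 view
c0=ld('wrist0')
for u,v in((190,250),(180,335)):
  for z in(.142,.16):
    q=onz(c0,u,v,z);print('w0',z,(q-o)@X,(q-o)@Y)
a=c['color'][215:290,180:330,::-1]; b=c0['color'][220:345,120:350,::-1]
cv2.imwrite('pics/cr.png',np.vstack([cv2.resize(a,(690,345)),cv2.resize(b,(690,250))]))
E
```

```text
[0.42662969 0.03697398 0.066     ] [ 0.38325955 -0.16662977  0.066     ] 0.2081716984738683
well [ 0.43727776 -0.12844765  0.066     ] [np.float64(0.05505904657841261), np.float64(0.04926760780974901), np.float64(0.05719540501232086), np.float64(0.0493652934953984)]
yaw front -12.02499003018366
yaw side -11.74855563190625
yaw side -12.387224387916191
origin from well [ 0.54654204 -0.09548835  0.066     ] from corners [ 0.54676286 -0.09503695  0.066     ]
power in bal -0.10009516673340682 0.06056374704260996
lid line 0.142 0.0321591932334277 -0.0007058044513579906
lid line 0.16 0.024125674598731245 -0.000706556617557472
[[ 0.204 -0.002 -0.979]
 [ 0.979 -0.     0.204]
 [-0.001 -1.     0.001]]
w0 0.142 0.03373761630921304 0.055603876714477835
w0 0.16 0.0362222011118469 0.06553970268674354
w0 0.142 0.037564818991071364 -0.03475217418064383
w0 0.16 0.039751922484156536 -0.017793141291914023
```

View pics/cr.png

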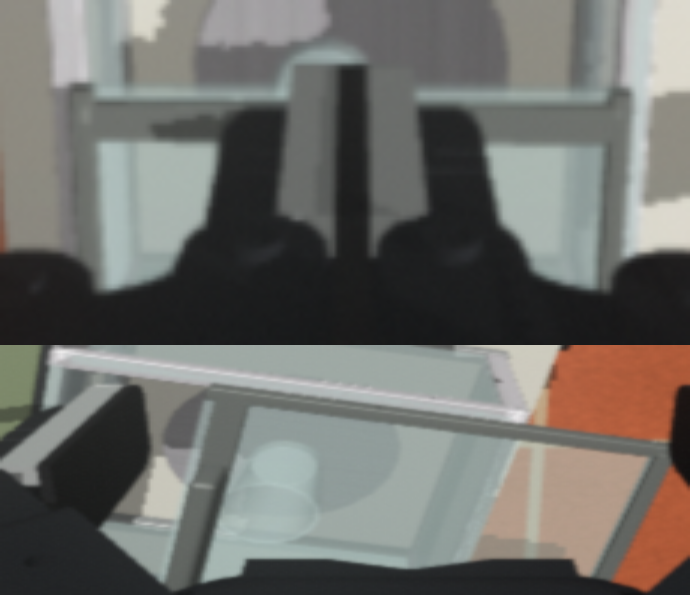

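```bash
python3 -m jog '0 2 -3.5 0 1;0 4 -7 0 1;0.1 6 -10 0 1;0.1 8 -10.6 0 1;0.1 9 -10.6 0 1;0.1 9 -10.6 0 1;0.1 9 -10.6 0 1;0.1 9 -10.6 0 1'
python3 - <<'E'
from h import *
c=shot('wrist','w2'); cv2.imwrite('pics/w2b.png',cv2.resize(c['color'][:,:,::-1],(768,576),interpolation=cv2.INTER_CUBIC))
o=np.array([.5466,-.0953,0]);X=np.array([.978,-.208,0]);Y=np.array([.208,.978,0])
p=robot.read_state()['tcp_pos']-o;print(p@X,p@Y,p[2])
for bx in(.03,.04,.05,.06): print(bx,(proj(c,o+bx*X+[0,0,.16])*1.5).round(),(proj(c,o+bx*X+[0,0,.142])*1.5).round())
E
```

```text
t: 2.2
tcp_pos: [0.6227, -0.1111, 0.202]
tcp_rot: [0.549, 0.446, -0.446, -0.548]
ft_force: [0.5, -0.7, 0.7]
width: 0.0001
0.07806738813836095 0.0003547720026827473 0.2024811241820406
0.03 [383. 219.] [383. 214.]
0.04 [383. 242.] [383. 236.]
0.05 [383. 265.] [383. 257.]
0.06 [383. 288.] [383. 277.]
```

View pics/w2b.png

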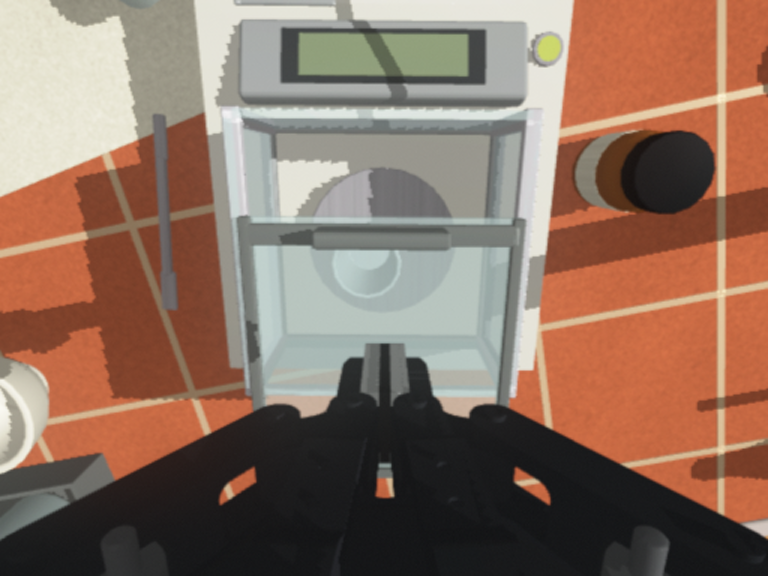

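```bash
python3 -m jog '0 2 0 0 1;0 3.5 0 0 1;0 4.5 0 0 1;0 5.2 0 0 1;0 5.2 0 0 1;0 5.2 0.8 0 1;0 5.2 1.6 0 1;0 5.2 2 0 1' && python3 -m jog '0 0 0.4 0 1;0 0 0.8 0 1;0 0 1.2 0 1;0 0 1.6 0 1;0 0 2 0 1;0 0 2.4 0 1;0 0 2.8 0 1;0 0 3.2 0 1'
```

```text
t: 2.92
tcp_pos: [0.6026, -0.1068, 0.1512]
tcp_rot: [0.549, 0.446, -0.446, -0.548]
ft_force: [0.8, 0.2, -0.2]
width: 0.0004
t: 3.58
tcp_pos: [0.571, -0.1001, 0.1513]
tcp_rot: [0.549, 0.446, -0.446, -0.548]
ft_force: [0.9, -0.2, 1.4]
width: 0.0002
```

```bash
python3 -m jog '0 0 0.3 0 1;0 0 0.5 0 1;0 0 0.7 0 1;0 0 0.9 0 1;0 0 1.1 0 1;0 0 1.2 0 1;0 0 1.3 0 1;0 0 1.4 0 1'
python3 - <<'E'
from h import *
c=shot('wrist','w3'); cv2.imwrite('pics/w3b.png',cv2.resize(c['color'][100:300,100:420,::-1],None,fx=2.4,fy=2.4,interpolation=cv2.INTER_CUBIC))
o=np.array([.5466,-.0953,0]);X=np.array([.978,-.208,0]);s=robot.read_state();print((s['tcp_pos']-o)@X,s['ft_force']@X)
for bx in(-.011,-.003): print(bx,((proj(c,o+bx*X+[0,0,.16])-100)*2.4).round())
E
```

```text
t: 4.25
tcp_pos: [0.5573, -0.0971, 0.1513]
tcp_rot: [0.549, 0.446, -0.446, -0.548]
ft_force: [2.5, 0.4, 0.1]
width: 0.0
0.010609009879099521 1.2504651250815222
-0.011 [371. 270.]
-0.003 [371. 307.]
```

View pics/w3b.png

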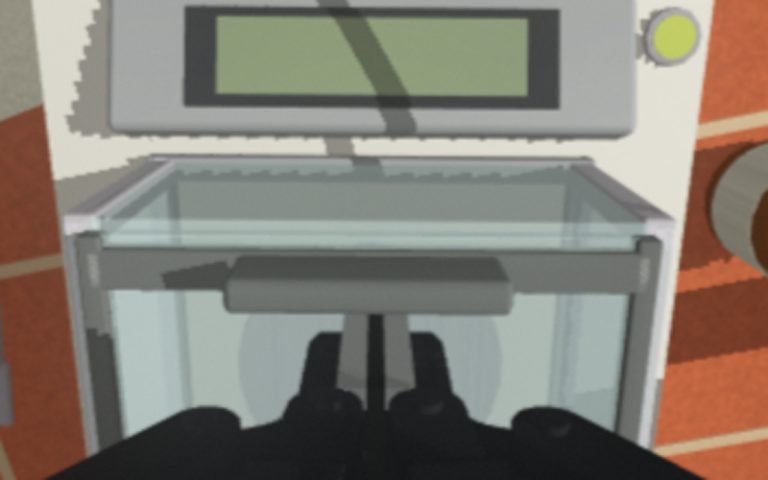

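```bash
python3 -m jog '0 0 0.1 0 1;0 0 0.15 0 1;0 0 0.2 0 1;0 0 0.25 0 1;0 0 0.3 0 1;0 0 0.3 0 1;0 0 0.3 0 1;0 0 0.3 0 1'; python3 -m jog '0 0 0.1 0 1;0 0 0.15 0 1;0 0 0.2 0 1;0 0 0.2 0 1;0 0 0.2 0 1;0 0 0.2 0 1;0 0 0.2 0 1;0 0 0.2 0 1'
```

```text
t: 4.97
tcp_pos: [0.5549, -0.0966, 0.1513]
tcp_rot: [0.549, 0.447, -0.446, -0.548]
ft_force: [5.2, -1.0, -0.9]
width: -0.0002
t: 5.63
tcp_pos: [0.5549, -0.0966, 0.1514]
tcp_rot: [0.55, 0.448, -0.445, -0.547]
ft_force: [8.6, -1.6, -5.6]
width: 0.0001
```

```bash
python3 -m jog '0 0 -0.5 0 1;0 0 -1 0 1;0 -2 -1 0 1;0 -5 -1 0 1;0 -6 -1 0 1;-1.5 -6 2 0 1;-3 -6 5.5 0 1;-4.5 -6 8.5 0 1' && python3 -m jog '0 0 2.5 0 1;-1 0 2.5 0 1;-1 0 2.5 0 1;-1 0 2.5 0 1;-1 0 2.5 0 1;-1 0 2.5 0 1;-1 0 2.5 0 1;-1 0 2.5 0 1'
python3 - <<'E'
from h import *
c=shot('wrist','w4'); cv2.imwrite('pics/w4b.png',cv2.resize(c['color'][:,:,::-1],(768,576),interpolation=cv2.INTER_CUBIC))
o=np.array([.5466,-.0953,0]);X=np.array([.978,-.208,0]);Y=np.array([.208,.978,0])
p=robot.read_state()['tcp_pos']-o;print(p@X,p@Y,p[2])
for a in(-.119,-.081):
  for b in(-.078,-.032): print(a,b,(proj(c,o+a*X+b*Y+[0,0,.066])*1.5).round())
print('c0',(proj(c,o-.1*X-.055*Y+[0,0,.05])*1.5).round())
c=ld('w1');q=onz(c,321/1.5,161/1.5,.05)-o;print('key',q@X,q@Y)
E
```

```text
t: 6.3
tcp_pos: [0.4599, -0.1229, 0.2103]
tcp_rot: [0.549, 0.447, -0.446, -0.547]
ft_force: [-0.9, -0.4, 0.6]
width: -0.0003
t: 6.97
tcp_pos: [0.434, -0.1271, 0.2101]
tcp_rot: [0.549, 0.448, -0.446, -0.547]
ft_force: [0.4, -0.2, -0.4]
width: 0.0003
-0.10365617675408151 -0.0546152961755876 0.21008147638170463
-0.119 -0.078 [348. 248.]
-0.119 -0.032 [418. 248.]
-0.081 -0.078 [349. 303.]
-0.081 -0.032 [416. 303.]
c0 [383. 270.]
key -0.09979978942962978 -0.05417956502508148
```

View pics/w4b.png

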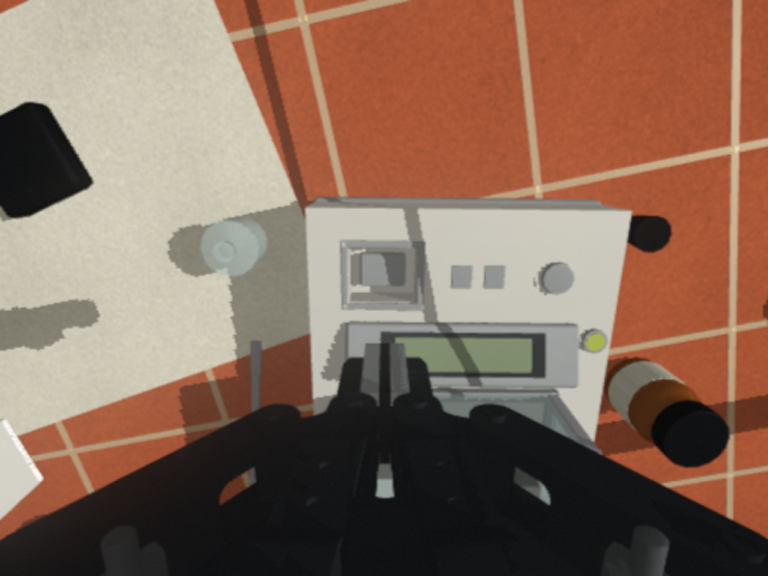

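```bash
python3 -m jog '0 3 -0.35 0 1;0 6 -0.35 0 1;0 9 -0.35 0 1;0 11.5 -0.35 0 1;0 12.5 -0.35 0 1;0 12.8 -0.35 0 1;0 12.8 -0.35 0 1;0 12.8 -0.35 0 1'; python3 -m jog '0 0.5 0 0 1;0 1 0 0 1;0 1.5 0 0 1;0 2 0 0 1;0 2.4 0 0 1;0 2.6 0 0 1;0 2.7 0 0 1;0 2.7 0 0 1'
```

```text
t: 7.68
tcp_pos: [0.4388, -0.128, 0.0831]
tcp_rot: [0.55, 0.448, -0.445, -0.547]
ft_force: [-0.4, -0.0, 0.0]
width: 0.0003
t: 8.35
tcp_pos: [0.4388, -0.1279, 0.0558]
tcp_rot: [0.549, 0.448, -0.445, -0.547]
ft_force: [-0.6, 1.0, 0.9]
width: -0.0003
```

Inside the well without contact; press slowly.

```bash
python3 -m jog '0 0.2 0 0 1;0 0.4 0 0 1;0 0.6 0 0 1;0 0.7 0 0 1;0 0.8 0 0 1;0 0.9 0 0 1;0 1 0 0 1;0 1 0 0 1'; python3 -m jog '0 0.1 0 0 1;0 0.15 0 0 1;0 0.2 0 0 1;0 0.2 0 0 1;0 0.2 0 0 1;0 0.2 0 0 1;0 0.2 0 0 1;0 0.2 0 0 1'
```

```text
t: 9.02
tcp_pos: [0.4389, -0.1279, 0.0458]
tcp_rot: [0.549, 0.448, -0.445, -0.547]
ft_force: [0.0, -0.1, 3.0]
width: 0.0002
t: 9.68
tcp_pos: [0.439, -0.1279, 0.0448]
tcp_rot: [0.55, 0.448, -0.446, -0.546]
ft_force: [-5.0, 1.2, 17.6]
width: 0.0003
```

```bash
python3 -m jog '0 -0.5 0 0 1;0 -1.5 0 0 1;0 -3 0 0 1;0 -6 0 0 1;0 -10 0 0 1;0 -14 0 0 1;0 -18 0 0 1;0 -20 0 0 1'; python3 -m jog '0 -3 3 0 1;0 -4 4 0 1;0 -4 4 0 1;0 -4 4 0 1;0 -4 4 0 1;0 -4 4 0 1;0 -4 4 0 1;0 -4 4 0 1'
python3 - <<'E'
from h import *
c=shot('wrist','w5'); s=shot('side','s5')
a=cv2.resize(c['color'][:,:,::-1],(400,300)); b=cv2.resize(s['color'][150:300,180:380,::-1],(400,300))
cv2.imwrite('pics/e.png',np.hstack([a,b]))
o=np.array([.5466,-.0953,0]);X=np.array([.978,-.208,0])
f=lambda p:((proj(s,p)-[180,150])*2).round()
print('grip shut/open10',f(o-.007*X+[0,0,.16]),f(o+.003*X+[0,0,.16]))
print(robot.read_state()['ft_force'],robot.read_state()['tcp_pos'])
E
```

```text
t: 10.35
tcp_pos: [0.4398, -0.1275, 0.2496]
tcp_rot: [0.551, 0.449, -0.445, -0.544]
ft_force: [0.8, 0.3, -0.5]
width: -0.0002
t: 11.02
tcp_pos: [0.4002, -0.1191, 0.2883]
tcp_rot: [0.55, 0.449, -0.445, -0.545]
ft_force: [-0.7, -0.0, 0.6]
width: 0.0001
grip shut/open10 [196.  71.] [202.  69.]
[-0.212599    0.22783657  0.4236145 ] [ 0.40022831 -0.11912862  0.28854123]
```

View pics/e.png

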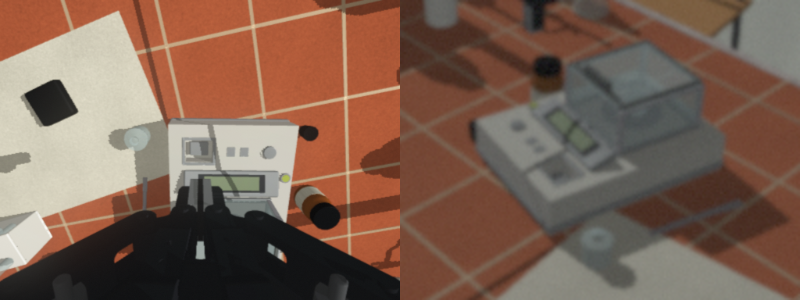

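```bash
python3 -c "
from rig import robot
print(robot.hand_in())"
```

```text
the job is handed in; nothing more can be done
None
```

The lid is shut, the tare key has been pressed and released, and the job is handed in at about 11 s of the 42 s allowed. Hand-in reports no verdict.

- **Lid:** I pushed it by its grip from about 46 mm open. The fingers stopped within 0.5 mm of the computed shut position and did not move further as the push rose to about 9 N. In the last side picture the lid lies flush, with the grip within a pixel or two of where it should be when shut.
- **Tare key:** I lowered the shut fingers into the well with no side contact and pressed until the key stopped. The fingertips were then at z = 44.8 mm, against 45 mm for fully down, with about 18 N on the key. I held it there for about 0.5 s and lifted straight out.
- **Last checks:** The force reading was near zero, so the arm is touching nothing. The jar, stopper, timer, weighing bottle and spatula looked unmoved.
- **Not confirmed:** The key's spring-back could not be measured separately at that picture resolution. I also did not measure the beaker's position, nor check the mortar or wash bottle in the last pictures. The fingers never went near any of these.

No check failed or disagreed.

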